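Change over the forming block at a sheet-metal bench

ROBOT

A 7-joint arm with a two-finger parallel gripper is mounted at the origin on the work surface. World frame = base frame: x ahead of the robot, y to its left, z up, the work surface at z = 0. Lengths are in m, angles in rad, forces in N, time in s.
With the tool pointing down it reaches from about 0.4 to 0.85 m from the base axis. Payload 4.5 kg.
Tool frame: the origin (TCP) lies on the centre line of the jaws, within the pads' length; the fingertips stand 8 mm ahead of it and the grasp point (between the pads) lies 11 mm behind it; z points along the fingers, x is the direction in which the jaws open and shut, and the axes are right-handed (so a half turn about z gives the same grasp; the last joint's range is limited). The gripper opens to 88 mm and grips with 3 to 60 N. Pads are 18 mm wide; open, the fingers measure 123 mm over their backs; the gripper's body (75 mm by 187 mm) begins 45 mm behind the grasp point.
Start: joints at [-1.106, 0.689, -0.195, 1.565, 0.157, 0.902, -0.215], TCP at [0.261, 0.568, 0.247] pointing down, gripper open.
Joint ranges: [-3.01, 3.01], [-0.46, 2.08], [-1.47, 1.51], [0.13, 2.56], [-1, 4.14], [0.04, 2.09], [-2.66, 2.66]. Speed limits (rad/s): [2.57, 2.57, 3.14, 3.14, 3.14, 3.14, 3.14].

INTERFACE

Orientations are given as a unit quaternion [x, y, z, w].
In Python, from plant import r gives the robot as it stands.
- The arm moves only by the shell command python3 -m pendant 'ROWS' [FORCE]. ROWS is JSON, a list of rows, each a list of 3 entries, a list of its own where there are three numbers: the turn, a rotation vector about the tool's x, y, z in rad, then the shift along the tool's x, y, z in m, then the opening, from 0 (shut) to 1 (fully open). In form: [[[wx, wy, wz], [tx, ty, tz], claw], ...]. A call has 1 to 10 rows; each row is the pose to reach, as a shift and turn from the pose commanded when the call began, along the tool's axes at that moment; what a row does not reach only later rows make up. A row lasts 1/10 s, in which the tool goes at most 50 mm and 8.59 degrees, less where a joint would pass 70% of its speed; a pose out of reach is approached as far as the arm can. A call with a gripper value outside its range is refused whole. The fingers move at their own pace and stop on an object; FORCE is the grip in N (left out, the last holds). Time passes only in rows, so rows that repeat a pose let the fingers close. It gives the time, the measured TCP pose, the force and the opening at its end, in the units of the state.
- r.get_state(): the state, without advancing time (a new reading comes with each control period).
- r.snapshot(name): name is "side" or "top" or "wrist"; returns a dict with "image" (384x512x3 uint8, red, green, blue), "mtx" (3x3 intrinsics, pixels), "dist" ([k1, k2, p1, p2, k3] as OpenCV has them; the pictures are not rectified), "R" (3x3) and "t" (3): a world point X has camera coordinates R X + t; the wrist camera has in their place "T_tool_cam" (4x4, takes a point from camera to tool coordinates, whose origin is the TCP and whose axes are the tool frame's). Camera axes: x right, y down, z forward; pixel columns grow to the right and rows downward; lengths in m; the calibration is good to about 2 mm. A picture is of the moment at which its call begins: read the wrist's pose just before it. There is no depth.
- r.finish_job(): hands the job in, once; it reports no verdict.
The state is a dict: "clock": time; "q": joint angles; "qd": joint speeds; "joint_torque": joint torques, N m; "tool_pos": TCP position; "eef_rot": TCP orientation; "contact_force": force on the tool from outside, world axes, zero at the start; "moment": the same for the moment, N m; "opening": opening from 0.0 (shut) to 1.0 (fully open).
Only numpy, scipy, OpenCV 4.12 (cv2) and the standard library are available. Lean on these libraries where they do the work, as an engineer would, in place of code of your own. Each camera call takes 0.05 s, during which the arm holds its last target. There are 200 camera calls.

TASK

Change the forming block on the green work plate: the white round-topped block has to stand centred on the plate, in line with its yellow outline, and the dark wooden block that is there now has to go into the middle place of the dark steel rack, which the white one leaves. In the rack the white block is hemmed in by the blue oil tin and the steel dolly, so first stand these two upright in the blue side tray, and only then move the white block; at the end put the tin and the dolly back where each of them stood, squarely in the rack. Knock nothing over, and leave the hammer, the ear defenders and the amber jar where they are.

Things in the scene. Friction and masses are not known exactly. Their poses are not given: they have to be found in the camera images.
- nylon_mid (a point): White nylon forming block with a rounded crest along its length, 92 long (its x) x 36 wide (its y) x 50 high; vertical sides up to 32, above that a half-round of radius 18. About 0.25 kg. The point is its centre, 25 above its underside; z up. Starts in the middle place of the rack, lengthwise along the rack's x; only its 36 mm width can be gripped.
- hardwood_mid (a point): Dark hardwood forming block with an open groove (14 wide, 14 deep) along its top, 92 long (its x) x 36 wide (its y) x 50 high. About 0.22 kg. The point is its centre, 25 above its underside; z up. Starts on the plate, lengthwise along the plate's x; grip across its 36 mm width, well below the groove's lips.
- tin_mid (a point): Blue oil tin with a yellow band and a red cap, standing upright: body 58 (its x) x 40 (its y) x 64 high, with a cap of 22 diameter and 10 height on top (74 over all). About 0.2 kg. The point is the centre of the body, 32 above its underside; z up. Starts in one of the outer places of the rack, its 58 mm side along the rack's x, 12 mm from the white block: grip it across the 58 mm, along the rack's x.
- dolly_mid (a point): Bare steel dolly block, 58 (its x) x 40 (its y) x 44 high; vertical sides up to about 31, above that a stepped, smaller rounded top. About 0.6 kg. The point is its centre, 22 above its underside; z up. Starts in the other outer place of the rack, its 58 mm side along the rack's x, 12 mm from the white block: grip it across the 58 mm, along the rack's x.
- rack: Fixed dark steel rack: board 160 (its x) x 190 (its y) x 10 thick, with a lip along its +x edge (inner face at x = +74) that stands 18 above the board. Things stand on the board, 10 above the origin. Origin: centre of the underside, on the bench; z up. Three places marked by thin white outlines (flat): the middle one at the origin, 104 along x by 48; the outer ones at y = +50 and y = -50, 68 along x by 46.
- tray: Fixed blue side tray, open on top: 150 (its x) x 240 (its y), walls 4 thick, 16 high over all, floor about 4 thick. Origin: centre of the underside, on the bench; z up. Empty at the start; it has room for three things side by side along its y.
- plate: Fixed green work plate with a steel face, 150 x 150 x 20 thick; things stand on its face, 20 above the origin. Origin: centre of the underside, on the bench; z up. A flat yellow outline, 104 along its x by 48, is centred on it.
- hammer: Hammer, 240 long, lying across the far side of the bench. Origin on its underside. Leave it alone.
- earmuffs: Yellow ear defenders with a black band, about 160 x 190 x 66 high, at the far side of the bench. Origin on the underside, between the cups. Leave them alone.
- jar: Amber glass jar with a black cap, 68 diameter, 80 high, at the far side of the bench. Origin: centre of its underside. Leave it alone.
Mind the look-alikes: they are no part of the job. Of the things that look like the part that bears nylon_mid, the smaller one is meant. Leave any turquoise look-alike of the rack alone.

How it is judged:
By the outcome, as a careful person would: the job done as asked, in the order asked, and still so for the second after the job is handed in, with the robot touching nothing.
It also fails if it takes over 131 s, if anything falls off the work surface, if the arm or the gripper's body presses on something with over 40 N, if the wrist force passes 120 N, or if a joint passes its speed limit or range.

## Working session

There is one attempt and no reset: what is moved stays moved. The work goes in short steps, Python scripts to look and compute and a shell command to move; the robot and the scene stay as the last step left them, time stands still between calls to the robot, and variables do not carry over. Pictures are saved under pics/ and viewed, about 12 in all and at most 16, crops included, and the job is handed in when it is done.

```bash
ls; mkdir -p pics; python3 - <<'E'
from plant import r
import cv2,pickle
s=r.get_state(); print({k:s[k] for k in('clock','tool_pos','eef_rot','contact_force','opening')})
d={}
for n in('top','side','wrist'):
    d[n]=r.snapshot(n); cv2.imwrite(f'pics/{n}0.png',d[n]['image'][:,:,::-1])
    print(n,d[n]['mtx'],d[n]['dist'],d[n].get('t'),d[n].get('T_tool_cam'))
pickle.dump(d,open('d0.pkl','wb'))
E
```

```text
pics
{'clock': 0.0, 'tool_pos': array([0.26078192, 0.56732636, 0.2459192 ]), 'eef_rot': array([ 8.41873290e-01,  5.39674476e-01, -7.26914958e-04,  5.43524694e-04]), 'contact_force': array([-0.29843612,  0.32933826,  0.12351944]), 'opening': 1.000278889114448}
top [[360.87704902   0.         256.32467009]
 [  0.         360.87704902 190.55539402]
 [  0.           0.           1.        ]] [-0.10134963  0.          0.          0.          0.        ] [0.09726236 0.56524214 1.08750137] None
side [[440.56264399   0.         249.17388152]
 [  0.         440.56264399 186.92378795]
 [  0.           0.           1.        ]] [-0.13595755  0.          0.          0.          0.        ] [-0.47107654  0.23384575  1.05169787] None
wrist [[275.92917639   0.         254.20489187]
 [  0.         275.92917639 187.11540382]
 [  0.           0.           1.        ]] [-0.02877335  0.          0.          0.          0.        ] None [[ 9.99999747e-01 -2.44864328e-04 -6.68489943e-04 -7.97924993e-04]
 [ 4.26212843e-04  9.58034561e-01  2.86652400e-01 -7.41396041e-02]
 [ 5.70245522e-04 -2.86652612e-01  9.58034423e-01 -1.38183790e-01]
 [ 0.00000000e+00  0.00000000e+00  0.00000000e+00  1.00000000e+00]]
```

View pics/top0.png

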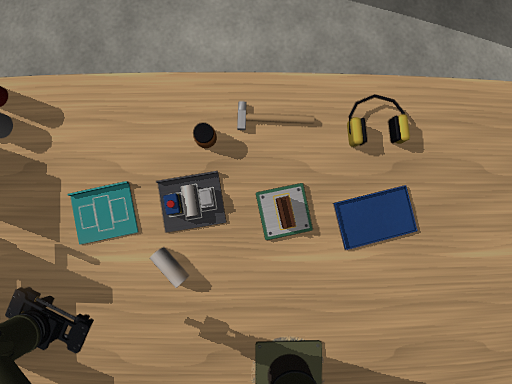

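View pics/side0.png

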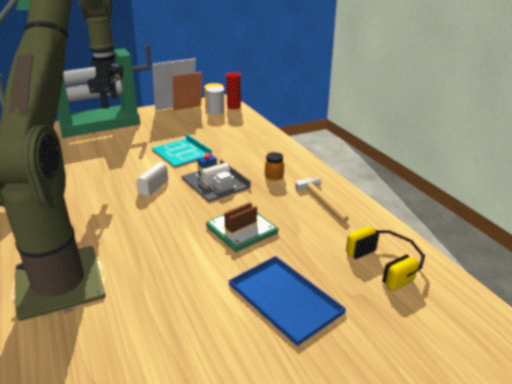

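The top view shows the rack at about (193,202), with the tin on its left, the white block in the middle and the dolly on its right. The plate with the wooden block is at (284,211) and the tray at (376,217). The look-alikes are the turquoise rack at (104,212) and the big white block at (170,267). I'll measure roughly from the top camera, then refine with the wrist camera.

```bash
cat > h.py <<'E'
import numpy as np, cv2
from scipy.spatial.transform import Rotation as Ro
def cam(d, st=None):
    if 'R' in d and d['R'] is not None: R=np.array(d['R']);t=np.array(d['t']);return R.T,-R.T@t
    A=Ro.from_quat(st['eef_rot']).as_matrix();T=np.array(d['T_tool_cam'])
    return A@T[:3,:3],A@T[:3,3]+st['tool_pos']
def px2w(d,px,z,st=None):
    Rc,c=cam(d,st);p=np.array(px,float).reshape(-1,1,2)
    u=cv2.undistortPoints(p,d['mtx'],d['dist']).reshape(-1,2)
    v=np.c_[u,np.ones(len(u))]@Rc.T
    return (c+v*((z-c[2])/v[:,2])[:,None])
def big(mask,n=1):
    c,_=cv2.findContours(mask.astype(np.uint8),cv2.RETR_EXTERNAL,cv2.CHAIN_APPROX_NONE)
    return sorted(c,key=cv2.contourArea)[::-1][:n]
def rect(d,c,z,st=None):
    w=px2w(d,c.reshape(-1,2),z,st)[:,:2]
    (x,y),(a,b),an=cv2.minAreaRect((w*1000).astype(np.float32))
    return np.round([x,y,a,b,an],1)
def yaw(st):
    X=Ro.from_quat(st['eef_rot']).as_matrix()[:,0];return np.degrees(np.arctan2(X[1],X[0]))
E
python3 - <<'E'
from h import *
import pickle
d=pickle.load(open('d0.pkl','rb'))['top']
for n,p in dict(rack=(193,202),plate=(284,211),tray=(376,217),tin=(172,204),white=(191,201),dolly=(206,198),wood=(285,211),muff=(378,130),base=(290,365)).items():
    print(n,px2w(d,[p],0.03)[0].round(3))
hsv=cv2.cvtColor(d['image'],cv2.COLOR_RGB2HSV);H,S,V=[hsv[...,i].astype(int) for i in range(3)]
print('tray',[rect(d,c,0.016) for c in big((H>100)&(H<125)&(S>120)&(V>60),2)])
print('green',[rect(d,c,0.02) for c in big((H>60)&(H<85)&(S>80),2)])
E
```

```text
rack [0.53  0.288 0.03 ]
plate [0.503 0.013 0.03 ]
tray [ 0.483 -0.271  0.03 ]
tin [0.524 0.351 0.03 ]
white [0.533 0.294 0.03 ]
dolly [0.542 0.249 0.03 ]
wood [0.503 0.01  0.03 ]
muff [ 0.754 -0.285  0.03 ]
base [ 0.037 -0.003  0.03 ]
tray [array([ 483.5, -275.6,  147.8,  239.8,   13.6]), array([525.7, 358.3,  59.2,  40. ,  10.9])]
green [array([502.7,  13.1, 147.5, 147.1,  11.7]), array([594.7, 499.1,   0. ,   0. ,   0. ])]
```

```bash
python3 -m pendant '[[[0,0,0.956],[-0.119,0.356,0.01],1],[[0,0,0.956],[-0.119,0.356,0.01],1],[[0,0,0.956],[-0.119,0.356,0.01],1],[[0,0,0.956],[-0.119,0.356,0.01],1],[[0,0,0.956],[-0.119,0.356,0.01],1],[[0,0,0.956],[-0.119,0.356,0.01],1],[[0,0,0.956],[-0.119,0.356,0.01],1],[[0,0,0.956],[-0.119,0.356,0.01],1],[[0,0,0.956],[-0.119,0.356,0.01],1],[[0,0,0.956],[-0.119,0.356,0.01],1]]'
cat >> h.py <<'E'
def shoot(name):
    from plant import r; import pickle
    s=r.get_state();d=r.snapshot('wrist');cv2.imwrite(f'pics/{name}.png',d['image'][:,:,::-1]);pickle.dump((s,d),open(name+'.pkl','wb'))
    print(s['clock'],s['tool_pos'].round(4),'yaw',yaw(s).round(2),'q',np.round(s['q'],2),'F',s['contact_force'].round(1),'op',round(s['opening'],3));return s,d
E
python3 -c "
from h import *;shoot('w1')"
```

```text
clock: 1.15
tool_pos: [0.5344, 0.3112, 0.2363]
eef_rot: [0.996, 0.092, -0.001, -0.0]
contact_force: [-0.4, 0.2, 0.3]
opening: 1.005
1.15 [0.5344 0.3112 0.2363] yaw 10.51 q [-0.62  0.69  0.04  1.6  -0.03  0.85 -0.39] F [-0.4  0.2  0.3] op 1.005
```

View pics/w1.png

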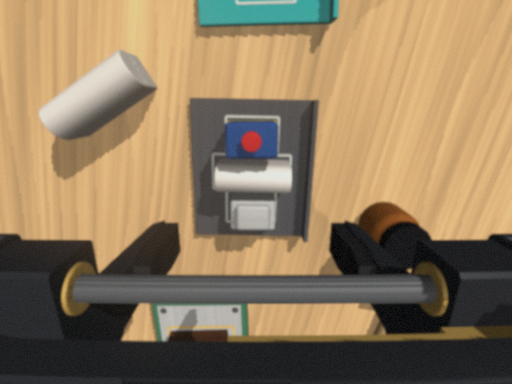

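The wrist view shows the rack upright in the picture with the lip on the right at x≈312. The tin is at (251,141), the white block at (252,176) and the dolly at (253,214), each close to the middle of its outline.

```bash
python3 - <<'E'
from h import *
import pickle
s,d=pickle.load(open('w1.pkl','rb'));im=d['image']
hsv=cv2.cvtColor(im,cv2.COLOR_RGB2HSV);H,S,V=[hsv[...,i].astype(int) for i in range(3)]
for p in [(200,150),(312,150),(285,135),(252,176),(251,207),(240,227),(228,128),(298,180),(224,118)]:print(p,hsv[p[1],p[0]])
roi=np.zeros(V.shape,bool);roi[85:250,180:330]=1
m=roi&(S<110)&(V<95)
c=big(m)[0];hull=cv2.convexHull(c);print('rack',rect(d,hull,0.01,s),hull.reshape(-1,2)[::3].tolist())
t=big(roi&(H>100)&(H<130)&(S>110))[0];print('tin',rect(d,t,0.074,s),cv2.boundingRect(t))
red=big(roi&((H<8)|(H>172))&(S>150))[0];print('cap',rect(d,red,0.084,s))
w=roi&(V>120)&(S<60)
for z in(0.042,0.06):
  print('light',z,[(rect(d,c,z,s),cv2.boundingRect(c)) for c in big(w,3)])
b=cv2.resize(im[90:245,180:330],None,fx=3.6,fy=3.6,interpolation=cv2.INTER_CUBIC);cv2.imwrite('pics/w1c.png',b[:,:,::-1])
E
```

```text
(200, 150) [ 0 12 88]
(312, 150) [15 18 84]
(285, 135) [10  9 89]
(252, 176) [ 30   9 228]
(251, 207) [ 20  11 201]
(240, 227) [ 23  14 169]
(228, 128) [111 139 123]
(298, 180) [18 20 64]
(224, 118) [ 18  18 145]
rack [534.2 293.2 160.2 194.7   9.4] [[314, 101], [314, 136], [306, 233], [197, 232], [193, 163], [194, 108]]
tin [523.5 346.7  54.5  37.7  10.5] (226, 122, 51, 36)
cap [523.6 346.1  18.9  19.8  10.5]
light 0.042 [(array([529.5, 326.5,  99.1,  93.4,   8.9]), (213, 114, 80, 78)), (array([543.9, 248.4,  58.7,  40.5,  10.5]), (231, 200, 46, 30)), (array([481.2, 314.4,   1.2,   6.2,   8.1]), (212, 154, 2, 6))]
light 0.06 [(array([529. , 329.6,  93.8,  88.3,   8.9]), (213, 114, 80, 78)), (array([542.7, 255.6,  55.5,  38.3,  10.5]), (231, 200, 46, 30)), (array([483.3, 318.1,   1.2,   5.9,   8.1]), (212, 154, 2, 6))]
```

View pics/w1c.png

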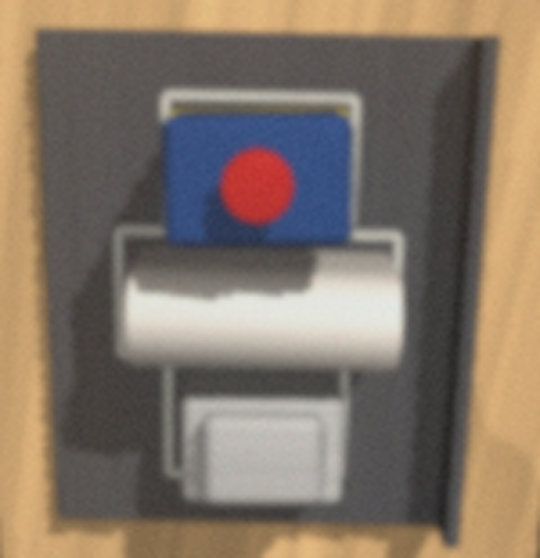

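```bash
python3 - <<'E'
from h import *
import pickle
s,d=pickle.load(open('w1.pkl','rb'))
th=np.radians(10.5);R=np.array([[np.cos(th),np.sin(th)],[-np.sin(th),np.cos(th)]])
def f(n,pts,z):
    p=np.array(pts)/3.6+[180-.36,90-.36]
    w=px2w(d,p,z,s)[:,:2]*1000; print(n,((w-[534,294])@R.T).round(1).tolist())
print('rackframe about 534,294 yaw10.5')
f('rack corners TL,TR(lip base?),BL',[(38,30),(495,38),(57,517),(462,524)],.01)
f('lip top TR, BR',[(497,38),(457,545)],.028)
f('tin outline TL TR',[(162,92),(358,94)],.01)
f('mid outline TL TR',[(117,230),(402,233)],.01)
f('dolly outline BL',[(168,474)],.01)
f('white left end ,right end, lower edge, upper edge',[(118,310),(405,312),(255,366),(360,250)],.042)
f('white left/right at crest',[(118,310),(405,312)],.06)
f('dolly TL TR BL BR',[(185,400),(347,400),(187,502),(342,502)],.041)
f('dolly top',[(205,412),(325,412),(205,492),(325,492)],.054)
f('tin top',[(165,113),(353,115),(168,242),(352,243)],.074)
E
```

```text
rackframe about 534,294 yaw10.5
rack corners TL,TR(lip base?),BL [[-78.2, 98.7], [82.2, 95.9], [-82.9, -88.9], [80.9, -92.0]]
lip top TR, BR [[79.0, 95.6], [75.7, -92.0]]
tin outline TL TR [[-35.3, 77.4], [34.5, 76.7]]
mid outline TL TR [[-53.4, 27.9], [52.0, 26.7]]
dolly outline BL [[-37.4, -70.0]]
white left end ,right end, lower edge, upper edge [[-49.3, 5.5], [49.8, 4.7], [-2.1, -14.8], [33.7, 26.4]]
white left/right at crest [[-46.5, 10.0], [47.3, 9.4]]
dolly TL TR BL BR [[-27.1, -27.8], [30.6, -27.8], [-27.3, -67.5], [29.6, -67.5]]
dolly top [[-19.1, -27.6], [22.0, -27.6], [-19.7, -57.5], [22.5, -57.5]]
tin top [[-27.9, 73.6], [27.7, 73.0], [-28.1, 35.1], [28.2, 34.7]]
```

```bash
python3 -m pendant '[[[0,0,0.01],[-0.003,-0.037,0.02],1],[[0,0,0.01],[-0.003,-0.037,0.06],1],[[0,0,0.01],[-0.003,-0.037,0.1],1],[[0,0,0.01],[-0.003,-0.037,0.14],1],[[0,0,0.01],[-0.003,-0.037,0.17],1],[[0,0,0.01],[-0.003,-0.037,0.19],1],[[0,0,0.01],[-0.003,-0.037,0.2],1],[[0,0,0.01],[-0.003,-0.037,0.2],1]]' 20
python3 -m pendant '[[[0,0,0],[0,0,0],0.5],[[0,0,0],[0,0,0],0.5],[[0,0,0],[0,0,0],0.5],[[0,0,0],[0,0,0],0.5],[[0,0,0],[0,0,0],0.5],[[0,0,0],[0,0,0],0.5]]' 20
```

```text
clock: 2.0
tool_pos: [0.5231, 0.348, 0.0356]
eef_rot: [0.996, 0.088, -0.001, 0.0]
contact_force: [-0.3, -0.4, 0.9]
opening: 0.997
clock: 2.6
tool_pos: [0.5253, 0.3472, 0.0376]
eef_rot: [0.996, 0.087, 0.0, -0.0]
contact_force: [-0.7, 0.8, 6.0]
opening: 0.654
```

```bash
python3 -m pendant '[[[0,0,0],[0,0,-0.02],0.5],[[0,0,0],[0,0,-0.06],0.5],[[0,0,0],[0,0,-0.1],0.5],[[0,0,0],[-0.008,0.025,-0.13],0.5],[[0,0,-0.06],[-0.022,0.072,-0.13],0.5],[[0,0,-0.06],[-0.036,0.12,-0.13],0.5],[[0,0,-0.06],[-0.05,0.168,-0.13],0.5],[[0,0,-0.06],[-0.065,0.216,-0.13],0.5],[[0,0,-0.06],[-0.079,0.264,-0.13],0.5],[[0,0,-0.06],[-0.094,0.312,-0.13],0.5]]'
python3 -c "
from h import *;s,d=shoot('w2')
t=s['tool_pos'];y=np.radians(yaw(s));D=np.array([.463,-.190])-t[:2]
print(D@[np.cos(y),np.sin(y)],D@[np.sin(y),-np.cos(y)])"
```

```text
clock: 3.6
tool_pos: [0.4861, 0.022, 0.1667]
eef_rot: [0.993, 0.117, 0.0, 0.0]
contact_force: [1.3, -0.9, -1.7]
opening: 0.655
3.6 [0.4861 0.022  0.1667] yaw 13.42 q [-0.11  0.64 -0.05  2.06  0.07  0.44  0.02] F [ 1.3 -0.9 -1.7] op 0.655
-0.07169183389231584 0.2008740396146297
```

View pics/w2.png

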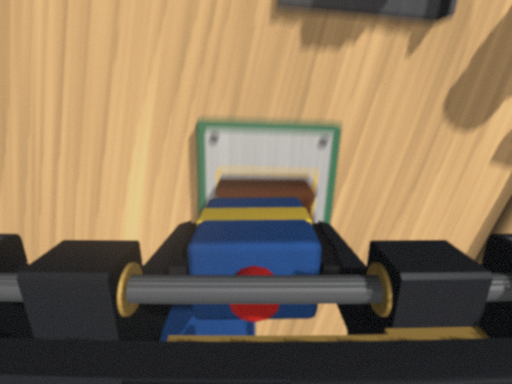

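The tin is held upright and clear of the plate. I'll go on to the tray.

```bash
python3 -m pendant '[[[0,0,0],[-0.016,0.045,0],0.5],[[0,0,0],[-0.032,0.09,0],0.5],[[0,0,0],[-0.048,0.135,0],0.5],[[0,0,0],[-0.064,0.18,0],0.5],[[0,0,0],[-0.072,0.201,0.03],0.5],[[0,0,0],[-0.072,0.201,0.07],0.5],[[0,0,0],[-0.072,0.201,0.1],0.5],[[0,0,0],[-0.072,0.201,0.12],0.5],[[0,0,0],[-0.072,0.201,0.13],0.5],[[0,0,0],[-0.072,0.201,0.133],0.5]]'
python3 -m pendant '[[[0,0,0],[0,0,0.0],0.5],[[0,0,0],[0,0,0.001],0.5],[[0,0,0],[0,0,0.002],0.5]]'
```

```text
clock: 4.65
tool_pos: [0.4629, -0.1879, 0.0328]
eef_rot: [0.993, 0.117, -0.001, -0.0]
contact_force: [-0.1, 0.0, -2.2]
opening: 0.648
clock: 4.95
tool_pos: [0.4638, -0.1884, 0.0326]
eef_rot: [0.993, 0.117, 0.001, 0.0]
contact_force: [-0.8, 0.8, -1.0]
opening: 0.654
```

```bash
python3 -m pendant '[[[0,0,0],[0,0,0.001],0.5],[[0,0,0],[0,0,0.002],0.5],[[0,0,0],[0,0,0.002],0.5]]'
python3 -m pendant '[[[0,0,0],[0,0,0],1],[[0,0,0],[0,0,0],1],[[0,0,0],[0,0,0],1],[[0,0,0],[0,0,0],1],[[0,0,0],[0,0,-0.01],1],[[0,0,0],[0,0,-0.04],1],[[0,0,0],[0,0,-0.08],1],[[0,0,0],[0,0,-0.12],1],[[0,0,0],[0,0,-0.16],1],[[0,0,0],[0,0,-0.2],1]]'
python3 -c "
from h import *;s,d=shoot('w3')
t=s['tool_pos'];y=np.radians(yaw(s));D=np.array([.542,.2475])-t[:2]
print(D@[np.cos(y),np.sin(y)],D@[np.sin(y),-np.cos(y)])"
```

```text
clock: 5.25
tool_pos: [0.4636, -0.1884, 0.0315]
eef_rot: [0.993, 0.117, 0.001, 0.0]
contact_force: [-1.4, 0.4, 14.4]
opening: 0.658
clock: 6.25
tool_pos: [0.4625, -0.1881, 0.232]
eef_rot: [0.993, 0.117, -0.0, 0.0]
contact_force: [0.7, -0.4, 1.0]
opening: 1.002
6.25 [ 0.4625 -0.1881  0.232 ] yaw 13.41 q [ 0.4   0.55 -0.16  1.96  0.14  0.65  0.39] F [ 0.7 -0.4  1. ] op 1.002
0.17836057531479038 -0.40533368674260295
```

View pics/w3.png

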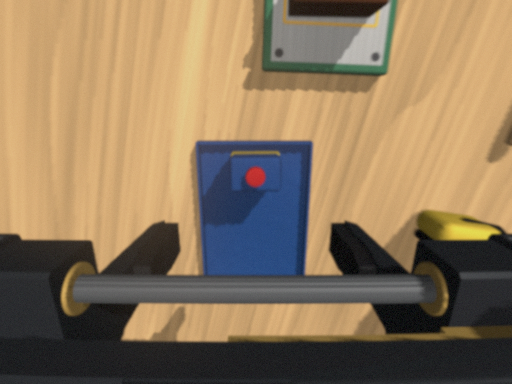

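The tin stands upright in the tray at its near end, cap at (256,177). Next I'll stop over the plate to measure it.

```bash
python3 -m pendant '[[[0,0,0],[0.02,-0.042,0],1],[[0,0,0],[0.04,-0.084,0],1],[[0,0,0],[0.06,-0.126,0],1],[[0,0,0],[0.08,-0.168,0],1],[[0,0,0],[0.096,-0.203,0],1],[[0,0,0],[0.096,-0.203,0],1],[[0,0,0],[0.096,-0.203,0],1]]'
python3 - <<'E'
from h import *;s,d=shoot('w4');im=d['image']
hsv=cv2.cvtColor(im,cv2.COLOR_RGB2HSV);H,S,V=[hsv[...,i].astype(int) for i in range(3)]
roi=np.zeros(V.shape,bool);roi[:270]=1
g=big(roi&(H>60)&(H<90)&(S>80));print('plate',rect(d,g[0],.02,s),cv2.boundingRect(g[0]))
x,y,w,h=cv2.boundingRect(g[0])
yl=roi&(H>15)&(H<32)&(S>60);yl[:y+6]=0;yl[y+h-6:]=0;yl[:,:x+6]=0;yl[:,x+w-6:]=0
P=np.argwhere(yl)[:,::-1];print('outline',rect(d,P,.02,s))
wd=roi&((H<14)|(H>170))&(S>80)&(V<150);wd[:y+6]=0;wd[y+h-6:]=0;wd[:,:x+6]=0;wd[:,x+w-6:]=0
c=big(wd);print('wood',rect(d,c[0],.07,s),cv2.boundingRect(c[0]))
cv2.imwrite('pics/w4c.png',cv2.resize(im[y-10:y+h+10,x-10:x+w+10],None,fx=3,fy=3,interpolation=cv2.INTER_CUBIC)[:,:,::-1]);print(x-10,y-10)
t=s['tool_pos'];y=np.radians(yaw(s));D=np.array([.542,.2475])-t[:2]
print(D@[np.cos(y),np.sin(y)],D@[np.sin(y),-np.cos(y)])
E
```

```text
clock: 7.0
tool_pos: [0.5091, 0.0323, 0.2298]
eef_rot: [0.993, 0.118, -0.0, 0.0]
contact_force: [-1.2, -0.4, -0.0]
opening: 0.999
7.0 [0.5091 0.0323 0.2298] yaw 13.55 q [-0.08  0.56 -0.12  1.93  0.1   0.65 -0.02] F [-1.2 -0.4 -0. ] op 0.999
plate [524.5  17.   97.9 144.5  12. ] (226, 121, 80, 109)
outline [544.9  20.   49.7 127.2  59.7]
wood [514.   20.5  56.6  42.1  13.5] (232, 166, 51, 37)
216 111
0.08244101436032791 -0.2015430194595219
```

View pics/w4c.png

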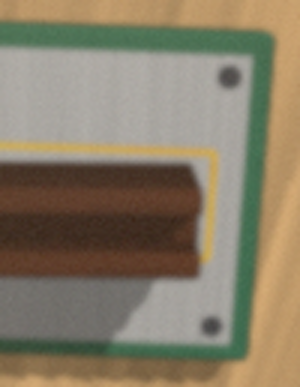

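The crop holds only the right half of the plate: the yellow outline's upper right corner and the wood inside it. I'll redo it from the same picture over a wider region.

```bash
python3 - <<'E'
from h import *
import pickle
s,d=pickle.load(open('w4.pkl','rb'));im=d['image'];cv2.imwrite('pics/w4d.png',cv2.resize(im[105:245,170:320],None,fx=4,fy=4,interpolation=cv2.INTER_CUBIC)[:,:,::-1])
E
```

```text
(no output)
```

View pics/w4d.png

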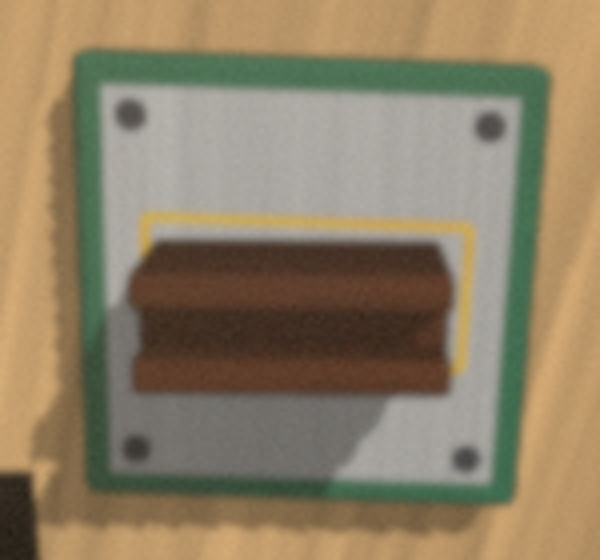

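The wider crop shows the whole plate. Its yellow outline has corners at (145,215) and (470,227), and the wooden block's top spans (133..450, 273..392).

```bash
python3 - <<'E'
from h import *
import pickle
s,d=pickle.load(open('w4.pkl','rb'))
def f(n,pts,z):
    w=px2w(d,np.array(pts)/4+[170-.375,105-.375],z,s)[:,:2]*1000
    e=w[1::2]-w[::2]
    print(n,'mean',w.mean(0).round(1),'yaws',np.degrees(np.arctan2(e[:,1],e[:,0])).round(1),'len',np.linalg.norm(e,axis=1).round(1),w.round(1).tolist())
f('plate',[(76,50),(550,67),(88,492),(512,503)],.02)
f('bolts',[(130,115),(490,127),(136,448),(465,460)],.02)
f('outl top',[(145,215),(470,227)],.02)
f('outl right',[(470,227),(458,373)],.02)
f('wood',[(133,273),(450,273),(135,392),(450,392)],.07)
E
```

```text
plate mean [502.2  12.6] yaws [11.5 11.9] len [145.8 146.5] [[416.2, 70.5], [559.1, 99.5], [445.1, -74.9], [588.5, -44.6]]
bolts mean [502.2  11.2] yaws [11.6 11.3] len [112.4 112.2] [[436.0, 54.9], [546.1, 77.5], [458.3, -54.8], [568.4, -32.9]]
outl top mean [497.4  35.2] yaws [11.4] len [104.] [[446.4, 24.9], [548.4, 45.4]]
outl right mean [553.1  21.1] yaws [-79.2] len [49.5] [[548.4, 45.4], [557.7, -3.1]]
wood mean [499.5  12.6] yaws [13.5 13.5] len [88.1 90.4] [[452.7, 19.4], [538.3, 40.0], [459.6, -15.1], [547.5, 6.1]]
```

```bash
python3 -m pendant '[[[0,0,0.06],[0.018,-0.044,0],1],[[0,0,0.06],[0.036,-0.088,0],1],[[0,0,0.06],[0.054,-0.132,0.0],1],[[0,0,0.06],[0.072,-0.176,0.02],1],[[0,0,0.06],[0.082,-0.2015,0.05],1],[[0,0,0.06],[0.082,-0.2015,0.09],1],[[0,0,0.06],[0.082,-0.2015,0.13],1],[[0,0,0.06],[0.082,-0.2015,0.165],1],[[0,0,0.06],[0.082,-0.2015,0.19],1],[[0,0,0.06],[0.082,-0.2015,0.2],1]]' 45
python3 -m pendant '[[[0,0,0],[0,0,0.003],1],[[0,0,0],[0,0,0.005],1],[[0,0,0],[0,0,0.005],1]]'
```

```text
clock: 8.05
tool_pos: [0.5416, 0.2433, 0.0273]
eef_rot: [0.996, 0.085, -0.002, 0.002]
contact_force: [-0.4, 0.6, -0.2]
opening: 0.998
clock: 8.35
tool_pos: [0.5434, 0.2465, 0.0259]
eef_rot: [0.996, 0.087, 0.001, -0.0]
contact_force: [-0.5, -0.7, 0.0]
opening: 0.997
```

```bash
python3 -m pendant '[[[0,0,0],[0,0,0.002],1],[[0,0,0],[0,0,0.002],1],[[0,0,0],[0,0,0.002],0.4],[[0,0,0],[0,0,0.002],0.4],[[0,0,0],[0,0,0.002],0.4],[[0,0,0],[0,0,0.002],0.4],[[0,0,0],[0,0,0.002],0.4],[[0,0,0],[0,0,0.002],0.4]]' 45
python3 - <<'E'
from plant import r; from h import *
s=r.get_state();t=s['tool_pos'];y=np.radians(yaw(s));D=np.array([.504,-.361])-t[:2]
print(t.round(4),yaw(s),D@[np.cos(y),np.sin(y)],D@[np.sin(y),-np.cos(y)])
E
```

```text
clock: 9.15
tool_pos: [0.543, 0.2467, 0.0228]
eef_rot: [0.996, 0.087, 0.001, -0.0]
contact_force: [1.3, -0.2, -0.9]
opening: 0.658
[0.543  0.2467 0.0228] 9.974658619996077 -0.1436545783791995 0.5918072180781395
```

```bash
python3 -m pendant '[[[0,0,0],[0,0,-0.02],0.4],[[0,0,0],[0,0,-0.06],0.4],[[0,0,0],[0,0,-0.1],0.4],[[0,0,0],[-0.004,0.018,-0.14],0.4],[[0,0,-0.063],[-0.016,0.065,-0.14],0.4],[[0,0,-0.063],[-0.028,0.113,-0.14],0.4],[[0,0,-0.063],[-0.04,0.161,-0.14],0.4],[[0,0,-0.063],[-0.051,0.209,-0.14],0.4],[[0,0,-0.063],[-0.062,0.257,-0.14],0.4],[[0,0,-0.063],[-0.074,0.305,-0.14],0.4]]'
python3 - <<'E'
from plant import r; from h import *
s=r.get_state();t=s['tool_pos'];y=np.radians(yaw(s));D=np.array([.504,-.361])-t[:2]
print(t.round(4),yaw(s),D@[np.cos(y),np.sin(y)],D@[np.sin(y),-np.cos(y)])
E
```

```text
clock: 10.15
tool_pos: [0.521, -0.0685, 0.162]
eef_rot: [0.993, 0.118, -0.001, -0.0]
contact_force: [0.9, -0.7, -5.2]
opening: 0.655
[ 0.521  -0.0685  0.162 ] 13.600470336000438 -0.08525725394718647 0.2803050942667041
```

```bash
python3 -m pendant '[[[0,0,0],[-0.014,0.046,0],0.4],[[0,0,0],[-0.028,0.092,0],0.4],[[0,0,0],[-0.042,0.138,0],0.4],[[0,0,0],[-0.056,0.184,0],0.4],[[0,0,0],[-0.07,0.23,0],0.4],[[0,0,0],[-0.084,0.276,0],0.4],[[0,0,0],[-0.085,0.28,0.03],0.4],[[0,0,0],[-0.085,0.28,0.07],0.4],[[0,0,0],[-0.085,0.28,0.1],0.4],[[0,0,0],[-0.085,0.28,0.12],0.4]]'
python3 -m pendant '[[[0,0,0],[0,0,0.01],0.4],[[0,0,0],[0,0,0.018],0.4],[[0,0,0],[0,0,0.022],0.4],[[0,0,0],[0,0,0.023],0.4],[[0,0,0],[0,0,0.023],0.4]]'
```

```text
clock: 11.15
tool_pos: [0.5028, -0.3574, 0.0391]
eef_rot: [0.993, 0.118, -0.003, -0.002]
contact_force: [0.1, 0.6, -4.6]
opening: 0.654
clock: 11.65
tool_pos: [0.506, -0.3591, 0.0204]
eef_rot: [0.993, 0.118, 0.0, 0.0]
contact_force: [0.2, 0.9, -5.2]
opening: 0.652
```

```bash
python3 -m pendant '[[[0,0,0],[0,0,0.002],0.4],[[0,0,0],[0,0,0.003],0.4],[[0,0,0],[0,0,0.004],0.4],[[0,0,0],[0,0,0.004],0.4]]'
```

```text
clock: 12.05
tool_pos: [0.5057, -0.359, 0.0168]
eef_rot: [0.993, 0.118, 0.0, 0.0]
contact_force: [-1.9, 1.2, 4.1]
opening: 0.654
```

```bash
python3 -m pendant '[[[0,0,0],[0,0,0],1],[[0,0,0],[0,0,0],1],[[0,0,0],[0,0,0],1],[[0,0,0],[0,0,0],1],[[0,0,0],[0,0,-0.01],1],[[0,0,0],[0,0,-0.04],1],[[0,0,0],[0,0,-0.08],1],[[0,0,0],[0,0,-0.12],1],[[0,0,0],[0,0,-0.16],1],[[0,0,0],[0.0,0,-0.2],1]]'
python3 -c "
from h import *;s,d=shoot('w5')"
python3 -m pendant '[[[0,0,-0.15],[0.01,-0.045,0],1],[[0,0,-0.3],[0.02,-0.09,0],1],[[0,0,-0.45],[0.03,-0.135,0],1],[[0,0,-0.6],[0.04,-0.18,0],1],[[0,0,-0.75],[0.05,-0.225,0],1],[[0,0,-0.9],[0.06,-0.27,0],1],[[0,0,-1.05],[0.07,-0.315,0],1],[[0,0,-1.2],[0.08,-0.36,0],1],[[0,0,-1.35],[0.0815,-0.3625,0],1],[[0,0,-1.5],[0.0815,-0.3625,0.0],1]]'
python3 - <<'E'
from plant import r; from h import *
s=r.get_state();t=s['tool_pos'];y=np.radians(yaw(s));D=np.array([.4995,.0126])-t[:2]
print(t.round(4),yaw(s),D@[np.cos(y),np.sin(y)],D@[np.sin(y),-np.cos(y)],np.round(s['q'],2))
E
```

```text
clock: 13.05
tool_pos: [0.5053, -0.3587, 0.2181]
eef_rot: [0.993, 0.118, 0.0, 0.0]
contact_force: [-0.4, -0.3, 0.1]
opening: 1.004
13.05 [ 0.5053 -0.3587  0.2181] yaw 13.59 q [ 0.68  0.72 -0.25  1.61  0.22  0.84  0.58] F [-0.4 -0.3  0.1] op 1.004
clock: 14.1
tool_pos: [0.4998, 0.0152, 0.2165]
eef_rot: [0.642, 0.767, 0.001, 0.0]
contact_force: [0.1, -0.4, 1.1]
opening: 0.999
[0.4998 0.0152 0.2165] 100.14829695473298 -0.00249279658698795 -0.0007129016875789362 [ 0.27  0.63 -0.64  1.96  0.56  0.73  1.05]
```

View pics/w5.png

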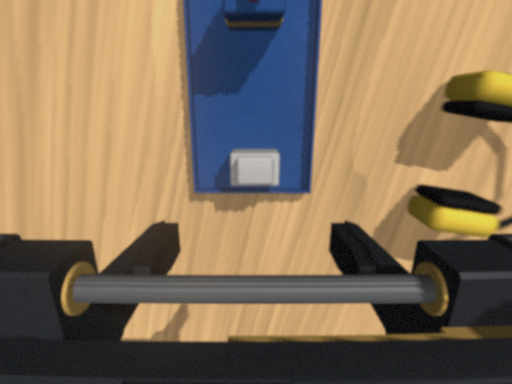

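The dolly stands upright at the far end of the tray at (255,168), and the tin is still standing at (254,15). Now the wood.

```bash
python3 -m pendant '[[[0,0,-0.059],[-0.002,0,0.03],1],[[0,0,-0.059],[-0.002,0,0.07],1],[[0,0,-0.059],[-0.002,0,0.11],1],[[0,0,-0.059],[-0.002,0,0.145],1],[[0,0,-0.059],[-0.002,0,0.17],1],[[0,0,-0.059],[-0.002,0,0.182],1],[[0,0,-0.059],[-0.002,0,0.184],1],[[0,0,-0.059],[-0.002,0,0.184],1]]' 25
python3 -m pendant '[[[0,0,0],[0,0,0],0.2],[[0,0,0],[0,0,0],0.2],[[0,0,0],[0,0,0],0.2],[[0,0,0],[0,0,0],0.2],[[0,0,0],[0,0,0],0.2],[[0,0,0],[0,0,0],0.2],[[0,0,0],[0,0,0],0.2],[[0,0,0],[0,0,0],0.2]]' 25
python3 - <<'E'
from plant import r; from h import *
s=r.get_state();t=s['tool_pos'];y=np.radians(yaw(s));D=np.array([.4835,-.2756])-t[:2]
print(t.round(4),yaw(s),D@[np.cos(y),np.sin(y)],D@[np.sin(y),-np.cos(y)],np.round(s['q'],2))
E
```

```text
clock: 14.9
tool_pos: [0.5002, 0.0108, 0.032]
eef_rot: [0.623, 0.782, 0.0, 0.0]
contact_force: [0.5, 0.1, 0.6]
opening: 1.001
clock: 15.7
tool_pos: [0.5, 0.011, 0.0317]
eef_rot: [0.623, 0.782, 0.0, -0.0]
contact_force: [-0.1, 0.9, 0.8]
opening: 0.407
[0.5    0.011  0.0317] 102.918012763675 -0.275616202709757 -0.08012689501948188 [ 0.06  0.92 -0.28  2.07  0.93  0.28  0.77]
```

```bash
python3 -m pendant '[[[0,0,0],[0,0,-0.02],0.2],[[0,0,0],[0,0,-0.06],0.2],[[0,0,0],[0,0,-0.1],0.2],[[0,0,0.15],[0,0,-0.13],0.2],[[0,0,0.3],[-0.045,-0.013,-0.13],0.2],[[0,0,0.45],[-0.09,-0.026,-0.13],0.2],[[0,0,0.6],[-0.135,-0.039,-0.13],0.2],[[0,0,0.75],[-0.18,-0.052,-0.13],0.2],[[0,0,0.9],[-0.225,-0.065,-0.13],0.2],[[0,0,1.05],[-0.2756,-0.08,-0.13],0.2]]'
python3 - <<'E'
from plant import r; from h import *
s=r.get_state();t=s['tool_pos'];y=np.radians(yaw(s));D=np.array([.4835,-.2756])-t[:2]
print(t.round(4),yaw(s),D@[np.cos(y),np.sin(y)],D@[np.sin(y),-np.cos(y)],np.radians(yaw(s)-13.6))
E
```

```text
clock: 16.7
tool_pos: [0.4829, -0.2744, 0.1615]
eef_rot: [0.932, 0.362, -0.0, -0.001]
contact_force: [2.2, -0.4, -1.6]
opening: 0.407
[ 0.4829 -0.2744  0.1615] 42.439206037251154 -0.00041493813580115646 0.0012707721597021526 0.5033390990110591
```

```bash
python3 -m pendant '[[[0,0,0.15],[0,0.001,0],0.2],[[0,0,0.3],[0,0.001,0],0.2],[[0,0,0.45],[0,0.001,0.02],0.2],[[0,0,0.504],[0,0.001,0.06],0.2],[[0,0,0.504],[0,0.001,0.1],0.2],[[0,0,0.504],[0,0.001,0.125],0.2],[[0,0,0.504],[0,0.001,0.138],0.2],[[0,0,0.504],[0,0.001,0.143],0.2],[[0,0,0.504],[0,0.001,0.145],0.2],[[0,0,0.504],[0,0.001,0.146],0.2]]'
python3 -m pendant '[[[0,0,0],[0,0,0],0.2],[[0,0,0],[0,0,0.001],0.2]]'
```

```text
clock: 17.7
tool_pos: [0.4851, -0.2741, 0.0166]
eef_rot: [0.993, 0.121, 0.001, 0.0]
contact_force: [-0.5, 0.9, -2.4]
opening: 0.409
clock: 17.9
tool_pos: [0.485, -0.2742, 0.0157]
eef_rot: [0.993, 0.121, 0.001, 0.0]
contact_force: [-1.1, 1.4, 17.9]
opening: 0.407
```

```bash
python3 -m pendant '[[[0,0,0],[0,0,0],1],[[0,0,0],[0,0,0],1],[[0,0,0],[0,0,0],1],[[0,0,0],[0,0,0],1],[[0,0,0],[0,0,-0.01],1],[[0,0,0],[0,0,-0.04],1],[[0,0,0],[0,0,-0.08],1],[[0,0,0],[0,0,-0.12],1],[[0,0,0],[0,0,-0.16],1],[[0,0,0],[0.0,0,-0.2],1]]'
python3 -m pendant '[[[0,0,-0.15],[0.016,-0.047,0],1],[[0,0,-0.3],[0.032,-0.094,0],1],[[0,0,-0.45],[0.048,-0.141,0],1],[[0,0,-0.6],[0.064,-0.188,0],1],[[0,0,-0.75],[0.08,-0.235,0],1],[[0,0,-0.9],[0.096,-0.282,0],1],[[0,0,-1.05],[0.112,-0.329,0],1],[[0,0,-1.2],[0.128,-0.376,0],1],[[0,0,-1.35],[0.144,-0.423,0],1],[[0,0,-1.496],[0.16,-0.47,0.0],1]]'
python3 - <<'E'
from plant import r; from h import *
s=r.get_state();t=s['tool_pos'];y=np.radians(yaw(s));D=np.array([.5335,.2973])-t[:2]
print(t.round(4),yaw(s),D@[np.cos(y),np.sin(y)],D@[np.sin(y),-np.cos(y)],np.radians(yaw(s)-99.6),np.round(s['q'],2))
E
```

```text
clock: 18.9
tool_pos: [0.4839, -0.2736, 0.2171]
eef_rot: [0.993, 0.121, 0.0, 0.0]
contact_force: [0.7, -0.8, 0.4]
opening: 0.998
clock: 19.9
tool_pos: [0.527, 0.2224, 0.2155]
eef_rot: [0.643, 0.766, -0.0, 0.001]
contact_force: [1.1, -0.9, -0.3]
opening: 0.998
[0.527  0.2224 0.2155] 99.92225244345723 0.07262116107076093 0.019339485018950334 0.005624366160925535 [-0.12  0.72 -0.63  1.75  0.54  0.85  0.75]
```

```bash
python3 -m pendant '[[[0,0,0],[0.045,0,0],1],[[0,0,0],[0.0726,0.0,0],1],[[0,0,0],[0.0726,0.0,0],1],[[0,0,0],[0.0726,0.0,0],1]]'
python3 - <<'E'
from h import *;s,d=shoot('w6');im=d['image']
cv2.imwrite('pics/w6c.png',cv2.resize(im[80:240,170:350],None,fx=4,fy=3.75*4/3.75,interpolation=cv2.INTER_CUBIC)[:560,:,::-1])
E
```

```text
clock: 20.3
tool_pos: [0.5147, 0.2923, 0.215]
eef_rot: [0.645, 0.764, -0.0, 0.0]
contact_force: [-0.7, -1.0, -0.9]
opening: 0.999
20.3 [0.5147 0.2923 0.215 ] yaw 99.65 q [-0.25  0.74 -0.62  1.69  0.53  0.88  0.65] F [-0.7 -1.  -0.9] op 0.999
```

View pics/w6c.png

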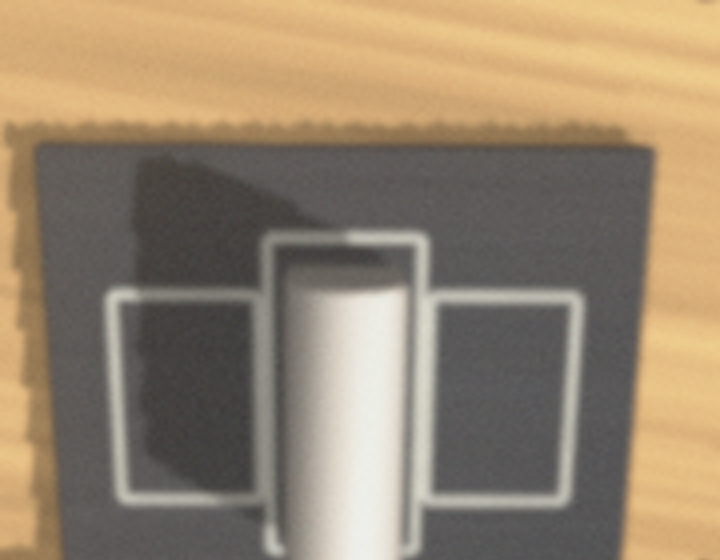

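The rack is now clear around the white block. Its outline corners are at (113,296), (124,500), (577,300), (566,500) and (270,238), (423,240). The block's end is at row ≈262–285 and its sides at columns 286 and 408.

```bash
python3 - <<'E'
from h import *
import pickle
s,d=pickle.load(open('w6.pkl','rb'))
def w(pts,z):return px2w(d,np.array(pts)/4+[170-.375,80-.375],z,s)[:,:2]*1000
def ang(a,b):return np.degrees(np.arctan2(b[1]-a[1],b[0]-a[0])).round(1)
A=w([(113,296),(577,300),(124,500),(566,500),(270,238),(423,240),(275,549),(412,549),(38,146),(655,150)],.01);print(A.round(1).tolist())
print('outer mean',A[:4].mean(0).round(1),'mid mean',A[4:8].mean(0).round(1),'yaw',ang(A[1],A[0])+90,ang(A[3],A[2])+90,ang(A[0],A[2]),ang(A[1],A[3]),ang(A[4],A[6]),ang(A[5],A[7]),'back edge yaw',ang(A[9],A[8])+90,'mid',A[8:10].mean(0))
B=w([(286,290),(408,290),(284,550),(402,550)],.038);print('white sides',B.round(1).tolist(),ang(B[0],B[2]),ang(B[1],B[3]),np.linalg.norm(B[0]-B[1]))
print('white -x end low',w([(345,262)],.01),'crest',w([(350,290)],.06))
E
```

```text
[[511.1, 219.0], [488.0, 362.8], [578.3, 230.1], [553.7, 374.4], [485.1, 264.9], [477.8, 311.6], [587.2, 282.0], [579.5, 327.3], [469.3, 191.4], [439.2, 375.7]]
outer mean [532.8 296.5] mid mean [532.4 296.5] yaw 9.099999999999994 9.700000000000003 9.4 10.0 9.5 8.8 back edge yaw 9.299999999999997 mid [454.28965791 283.56974576]
white sides [[495.4, 272.8], [489.5, 307.4], [575.1, 284.6], [569.0, 320.5]] 8.4 9.3 35.05279055558183
white -x end low [[488.49439589 288.95277689]] crest [[488.76377354 290.15082471]]
```

```bash
python3 -m pendant '[[[0,0,0],[0.0013,0.0193,0.03],1],[[0,0,0],[0.0013,0.0193,0.07],1],[[0,0,0],[0.0013,0.0193,0.11],1],[[0,0,0],[0.0013,0.0193,0.145],1],[[0,0,0],[0.0013,0.0193,0.175],1],[[0,0,0],[0.0013,0.0193,0.187],1],[[0,0,0],[0.0013,0.0193,0.191],1],[[0,0,0],[0.0013,0.0193,0.192],1]]' 25
python3 -m pendant '[[[0,0,0],[0,0,0],1],[[0,0,0],[0,0,0],0.2],[[0,0,0],[0,0,0],0.2],[[0,0,0],[0,0,0],0.2],[[0,0,0],[0,0,0],0.2],[[0,0,0],[0,0,0],0.2],[[0,0,0],[0,0,0],0.2],[[0,0,0],[0,0,0],0.2],[[0,0,0],[0,0,0],0.2]]' 25
python3 - <<'E'
from plant import r; from h import *
s=r.get_state();t=s['tool_pos'];y=np.radians(yaw(s));D=np.array([.5022,.0119])-t[:2]
print(t.round(4),yaw(s),D@[np.cos(y),np.sin(y)],D@[np.sin(y),-np.cos(y)],np.round(s['q'],2))
E
```

```text
clock: 21.15
tool_pos: [0.5346, 0.2965, 0.0235]
eef_rot: [0.646, 0.763, 0.0, 0.0]
contact_force: [0.4, 0.3, 0.6]
opening: 1.0
clock: 22.05
tool_pos: [0.5337, 0.2971, 0.0227]
eef_rot: [0.646, 0.764, 0.0, -0.0]
contact_force: [0.1, -0.2, 0.1]
opening: 0.407
[0.5337 0.2971 0.0227] 99.59299804772225 -0.275905076347049 -0.07862859101156261 [-0.34  1.02 -0.44  1.73  0.74  0.57  0.5 ]
```

```bash
python3 -m pendant '[[[0,0,0],[0,0,-0.02],0.2],[[0,0,0],[0,0,-0.06],0.2],[[0,0,0],[0,0,-0.1],0.2],[[0,0,-0.033],[-0.02,-0.005,-0.12],0.2],[[0,0,-0.033],[-0.066,-0.019,-0.12],0.2],[[0,0,-0.033],[-0.112,-0.032,-0.12],0.2],[[0,0,-0.033],[-0.158,-0.045,-0.12],0.2],[[0,0,-0.033],[-0.204,-0.058,-0.12],0.2],[[0,0,-0.033],[-0.25,-0.071,-0.12],0.2],[[0,0,-0.033],[-0.276,-0.0786,-0.12],0.2]]'
python3 -m pendant '[[[0,0,0],[0,0,0.02],0.2],[[0,0,0],[0,0,0.06],0.2],[[0,0,0],[0,0,0.085],0.2],[[0,0,0],[0,0,0.1],0.2],[[0,0,0],[0,0,0.105],0.2],[[0,0,0],[0,0,0.105],0.2],[[0,0,0],[0,0,0.105],0.2]]'
python3 - <<'E'
from plant import r; from h import *
s=r.get_state();t=s['tool_pos'];y=np.radians(yaw(s));D=np.array([.5022,.0119])-t[:2]
print(t.round(4),yaw(s),D@[np.cos(y),np.sin(y)],D@[np.sin(y),-np.cos(y)],np.round(s['q'],2))
E
```

```text
clock: 23.05
tool_pos: [0.5006, 0.0063, 0.1421]
eef_rot: [0.635, 0.773, -0.002, 0.0]
contact_force: [0.4, -0.3, -3.0]
opening: 0.403
clock: 23.75
tool_pos: [0.5027, 0.0119, 0.0383]
eef_rot: [0.633, 0.774, 0.0, 0.0]
contact_force: [-0.4, -0.6, -1.5]
opening: 0.41
[0.5027 0.0119 0.0383] 101.46955006178759 0.00010283271421481318 -0.0004571046183415192 [ 0.09  0.92 -0.33  2.06  0.95  0.33  0.72]
```

Well aligned; now I'll lower it.

```bash
python3 -m pendant '[[[0,0,0],[0,0,0.002],0.2],[[0,0,0],[0,0,0.004],0.2],[[0,0,0],[0,0,0.005],0.2],[[0,0,0],[0,0,0.005],0.2]]'
```

```text
clock: 24.15
tool_pos: [0.5023, 0.0117, 0.0328]
eef_rot: [0.633, 0.774, 0.0, 0.0]
contact_force: [0.1, 0.5, -2.3]
opening: 0.406
```

```bash
python3 -m pendant '[[[0,0,0],[0,0,0.0005],0.2],[[0,0,0],[0,0,0.001],0.2],[[0,0,0],[0,0,0.001],0.2]]'
```

```text
clock: 24.45
tool_pos: [0.5023, 0.0117, 0.0326]
eef_rot: [0.633, 0.774, 0.0, 0.0]
contact_force: [-1.8, 0.2, 7.8]
opening: 0.41
```

```bash
python3 -m pendant '[[[0,0,0],[0,0,0],1],[[0,0,0],[0,0,0],1],[[0,0,0],[0,0,0],1],[[0,0,0],[0,0,0],1],[[0,0,0],[0,0,-0.01],1],[[0,0,0],[0,0,-0.04],1],[[0,0,0],[0,0,-0.08],1],[[0,0,0],[0,-0.02,-0.12],1],[[0,0,0],[0,-0.02,-0.16],1],[[0,0,0],[0.0,-0.02,-0.18],1]]'
python3 -m pendant '[[[0,0,0],[0,0,0],1]]'
python3 - <<'E'
from h import *;s,d=shoot('w7');im=d['image']
cv2.imwrite('pics/w7c.png',cv2.resize(im[95:235,170:340],None,fx=4,fy=4,interpolation=cv2.INTER_CUBIC)[:,:,::-1])
t=s['tool_pos'];y=np.radians(yaw(s));D=np.array([.485,-.2742])-t[:2]
print(D@[np.cos(y),np.sin(y)],D@[np.sin(y),-np.cos(y)],np.radians(yaw(s)-13.9))
E
```

```text
clock: 25.45
tool_pos: [0.4828, 0.008, 0.2153]
eef_rot: [0.633, 0.774, 0.001, 0.001]
contact_force: [-0.1, 0.2, 0.1]
opening: 1.0
clock: 25.55
tool_pos: [0.484, 0.008, 0.2149]
eef_rot: [0.633, 0.774, 0.002, 0.002]
contact_force: [0.2, 0.6, -0.6]
opening: 0.999
25.55 [0.484  0.008  0.2149] yaw 101.45 q [ 0.32  0.63 -0.69  2.01  0.61  0.71  1.02] F [ 0.2  0.6 -0.6] op 0.999
-0.2768055849283904 -0.05506272543290432 1.5280452099611384
```

View pics/w7c.png

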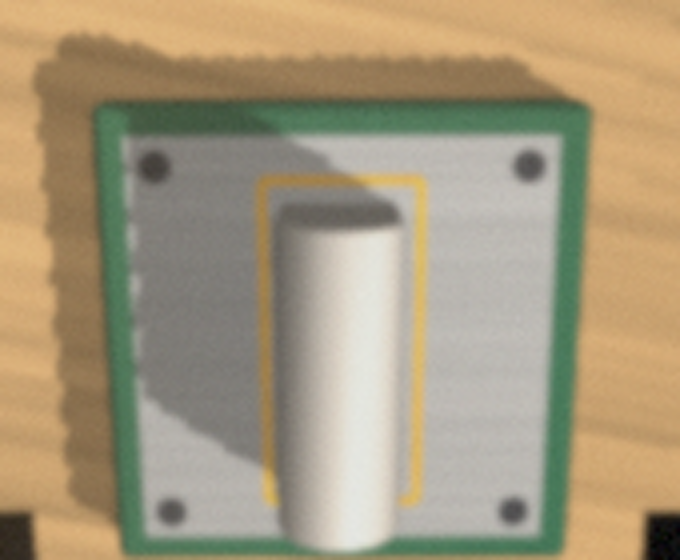

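The white block stands inside the yellow outline, whose corners are at (262,182), (421,184), (271,500) and (412,500). The block's end base is at row ≈205 and its sides at columns 277 and 402. Now I'll check the offsets in numbers.

```bash
python3 - <<'E'
from h import *
import pickle
s,d=pickle.load(open('w7.pkl','rb'))
def w(pts,z):return px2w(d,np.array(pts)/4+[170-.375,95-.375],z,s)[:,:2]*1000
o=w([(262,182),(421,184),(271,500),(412,500)],.02);c=o.mean(0);e=o[2:]-o[:2]
print('outline',c.round(1),np.degrees(np.arctan2(e[:,1],e[:,0])).round(1))
b=w([(154,167),(529,166),(172,511),(513,511)],.02);e=b[2:]-b[:2];print('bolts',b.mean(0).round(1),np.degrees(np.arctan2(e[:,1],e[:,0])).round(1))
th=np.radians(11.5);R=np.array([[np.cos(th),np.sin(th)],[-np.sin(th),np.cos(th)]])
f=lambda p,z:((w(p,z)-c)@R.T).round(1).tolist()
print('end base',f([(340,204)],.02),'end crest',f([(340,229)],.07),'far crest',f([(342,550)],.07))
print('sides',f([(276,225),(403,225),(277,480),(397,480)],.05))
E
```

```text
outline [502.7  11.9] [11.9 11. ]
bolts [502.2  12. ] [11.7 11.6]
end base [[-45.2, -0.4]] end crest [[-46.2, -0.4]] far crest [[44.9, 0.0]]
sides [[-43.9, -18.1], [-43.9, 16.9], [31.9, -19.1], [32.0, 16.4]]
```

The white block is centred within about 1 mm. Next I'll fetch the wood from the tray.

```bash
python3 -m pendant '[[[0,0,0.15],[-0.045,-0.009,0],1],[[0,0,0.3],[-0.09,-0.018,0],1],[[0,0,0.45],[-0.135,-0.027,0],1],[[0,0,0.6],[-0.18,-0.036,0],1],[[0,0,0.75],[-0.225,-0.045,0],1],[[0,0,0.9],[-0.27,-0.054,0],1],[[0,0,1.05],[-0.277,-0.055,0],1],[[0,0,1.2],[-0.277,-0.055,0],1],[[0,0,1.35],[-0.277,-0.055,0],1],[[0,0,1.5],[-0.277,-0.055,0],1]]'
python3 - <<'E'
from h import *;s,d=shoot('w8')
t=s['tool_pos'];y=np.radians(yaw(s));D=np.array([.485,-.2742])-t[:2]
print(D@[np.cos(y),np.sin(y)],D@[np.sin(y),-np.cos(y)],np.radians(yaw(s)-13.9))
E
```

```text
clock: 26.6
tool_pos: [0.4827, -0.2744, 0.2102]
eef_rot: [0.991, 0.132, -0.001, -0.001]
contact_force: [-0.6, -0.3, -0.6]
opening: 0.999
26.6 [ 0.4827 -0.2744  0.2102] yaw 15.17 q [ 0.61  0.66 -0.29  1.81  0.27  0.72  0.43] F [-0.6 -0.3 -0.6] op 0.999
0.0022345794076097194 0.0003724810677570865 0.022080723988956177
```

View pics/w8.png

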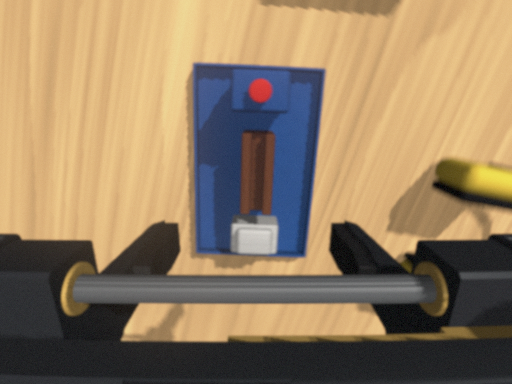

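The tin at (260,90), the wood at (257,172) and the dolly at (255,236) all stand clear of each other. Down on the wood.

```bash
python3 -m pendant '[[[0,0,0.022],[0.002,0,0.03],1],[[0,0,0.022],[0.002,0,0.07],1],[[0,0,0.022],[0.002,0,0.11],1],[[0,0,0.022],[0.002,0,0.145],1],[[0,0,0.022],[0.002,0,0.175],1],[[0,0,0.022],[0.002,0,0.187],1],[[0,0,0.022],[0.002,0,0.192],1],[[0,0,0.022],[0.002,0,0.193],1]]' 25
python3 -m pendant '[[[0,0,0],[0,0,0],1],[[0,0,0],[0,0,0],0.2],[[0,0,0],[0,0,0],0.2],[[0,0,0],[0,0,0],0.2],[[0,0,0],[0,0,0],0.2],[[0,0,0],[0,0,0],0.2],[[0,0,0],[0,0,0],0.2],[[0,0,0],[0,0,0],0.2],[[0,0,0],[0,0,0],0.2]]' 25
python3 - <<'E'
from plant import r; from h import *
s=r.get_state();t=s['tool_pos'];y=np.radians(yaw(s));D=np.array([.5327,.2968])-t[:2]
print(t.round(4),yaw(s),D@[np.cos(y),np.sin(y)],D@[np.sin(y),-np.cos(y)],np.radians(yaw(s)-99.4))
E
```

```text
clock: 27.45
tool_pos: [0.4858, -0.274, 0.0187]
eef_rot: [0.992, 0.125, -0.0, -0.0]
contact_force: [-0.3, -0.1, 0.6]
opening: 0.999
clock: 28.35
tool_pos: [0.4857, -0.2741, 0.0187]
eef_rot: [0.992, 0.124, -0.0, -0.0]
contact_force: [-0.6, -0.0, 0.7]
opening: 0.407
[ 0.4857 -0.2741  0.0187] 14.268805755953586 0.18630193915394458 -0.5416796505459547 -1.485819635713455
```

```bash
python3 -m pendant '[[[0,0,0],[0,0,-0.02],0.2],[[0,0,0],[0,0,-0.06],0.2],[[0,0,0],[0,0,-0.1],0.2],[[0,0,0],[0,0,-0.14],0.2],[[0,0,-0.15],[0.015,-0.045,-0.15],0.2],[[0,0,-0.3],[0.03,-0.09,-0.15],0.2],[[0,0,-0.45],[0.046,-0.135,-0.15],0.2],[[0,0,-0.6],[0.062,-0.18,-0.15],0.2],[[0,0,-0.75],[0.077,-0.225,-0.15],0.2],[[0,0,-0.9],[0.093,-0.27,-0.15],0.2]]'
python3 - <<'E'
from plant import r; from h import *
s=r.get_state();t=s['tool_pos'];y=np.radians(yaw(s));D=np.array([.5327,.2968])-t[:2]
print(t.round(4),yaw(s),D@[np.cos(y),np.sin(y)],D@[np.sin(y),-np.cos(y)],np.radians(yaw(s)-99.4))
E
```

```text
clock: 29.35
tool_pos: [0.5088, 0.0121, 0.1686]
eef_rot: [0.838, 0.546, -0.0, -0.0]
contact_force: [0.5, 0.0, -1.6]
opening: 0.404
[0.5088 0.0121 0.1686] 66.17832831049172 0.2701378156271385 -0.09314697073357604 -0.5798275539985068
```

```bash
python3 -m pendant '[[[0,0,-0.15],[0.045,-0.0155,0],0.2],[[0,0,-0.3],[0.09,-0.031,0],0.2],[[0,0,-0.45],[0.135,-0.0465,0],0.2],[[0,0,-0.58],[0.18,-0.062,0],0.2],[[0,0,-0.58],[0.225,-0.0775,0],0.2],[[0,0,-0.58],[0.2701,-0.0931,0],0.2],[[0,0,-0.58],[0.2701,-0.0931,0.04],0.2],[[0,0,-0.58],[0.2701,-0.0931,0.08],0.2],[[0,0,-0.58],[0.2701,-0.0931,0.12],0.2],[[0,0,-0.58],[0.2701,-0.0931,0.135],0.2]]'
python3 -m pendant '[[[0,0,0],[0,0,0],0.2],[[0,0,0],[0,0,0],0.2]]'
python3 - <<'E'
from plant import r; from h import *
s=r.get_state();t=s['tool_pos'];y=np.radians(yaw(s));D=np.array([.5327,.2968])-t[:2]
print(t.round(4),yaw(s),D@[np.cos(y),np.sin(y)],D@[np.sin(y),-np.cos(y)],np.radians(yaw(s)-99.4))
E
```

```text
clock: 30.35
tool_pos: [0.5327, 0.2929, 0.0297]
eef_rot: [0.649, 0.761, -0.004, -0.001]
contact_force: [-0.4, 0.0, -2.4]
opening: 0.403
clock: 30.55
tool_pos: [0.5356, 0.2957, 0.0349]
eef_rot: [0.649, 0.761, 0.001, 0.0]
contact_force: [1.0, 0.5, -1.1]
opening: 0.401
[0.5356 0.2957 0.0349] 99.05891258500284 0.0015280342779044349 -0.0026703795156890232 -0.00595309842881676
```

```bash
python3 -m pendant '[[[0,0,-0.006],[0.0015,-0.0027,0.003],0.2],[[0,0,-0.006],[0.0015,-0.0027,0.006],0.2],[[0,0,-0.006],[0.0015,-0.0027,0.008],0.2],[[0,0,-0.006],[0.0015,-0.0027,0.009],0.2],[[0,0,-0.006],[0.0015,-0.0027,0.0095],0.2],[[0,0,-0.006],[0.0015,-0.0027,0.0095],0.2]]'
```

```text
clock: 31.15
tool_pos: [0.5323, 0.296, 0.0247]
eef_rot: [0.647, 0.763, 0.0, 0.0]
contact_force: [-1.0, -0.3, 3.0]
opening: 0.403
```

```bash
python3 -m pendant '[[[0,0,0],[0,0,0],1],[[0,0,0],[0,0,0],1],[[0,0,0],[0,0,0],1],[[0,0,0],[0,0,0],1],[[0,0,0],[0,0,-0.01],1],[[0,0,0],[0,0,-0.04],1],[[0,0,0],[0,0,-0.08],1],[[0,0,0],[0,-0.02,-0.12],1],[[0,0,0],[0,-0.02,-0.16],1],[[0,0,0],[0.0,-0.02,-0.19],1]]'
python3 -c "
from h import *;s,d=shoot('w9');im=d['image']
cv2.imwrite('pics/w9c.png',cv2.resize(im[85:235,170:350],None,fx=4,fy=4,interpolation=cv2.INTER_CUBIC)[:,:,::-1])"
```

```text
clock: 32.15
tool_pos: [0.5121, 0.2934, 0.2176]
eef_rot: [0.646, 0.763, 0.001, 0.0]
contact_force: [1.2, 0.5, -1.1]
opening: 0.999
32.15 [0.5121 0.2934 0.2176] yaw 99.48 q [-0.24  0.74 -0.63  1.69  0.54  0.89  0.64] F [ 1.2  0.5 -1.1] op 0.999
```

View pics/w9c.png

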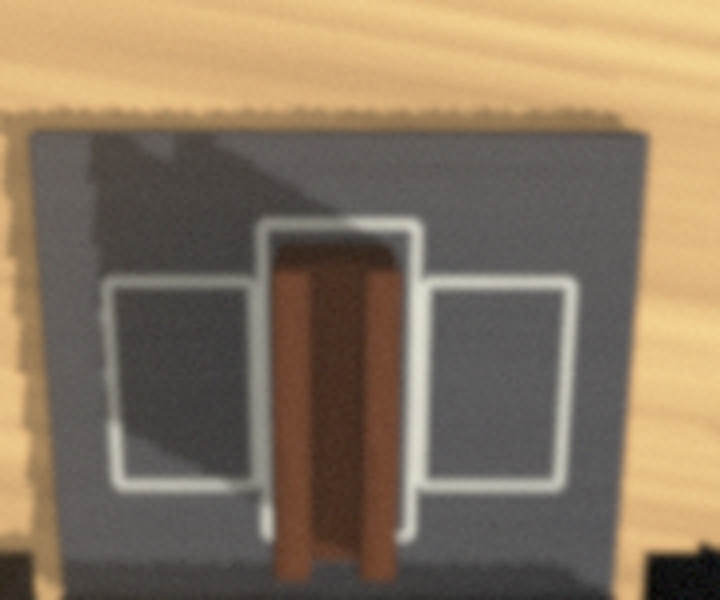

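The wood stands inside the middle outline (columns 274–400, outline 263–415). Now the dolly.

```bash
python3 -m pendant '[[[0,0,0.15],[-0.047,-0.008,0],1],[[0,0,0.3],[-0.094,-0.0165,0],1],[[0,0,0.45],[-0.141,-0.025,0],1],[[0,0,0.6],[-0.188,-0.033,0],1],[[0,0,0.75],[-0.235,-0.0415,0],1],[[0,0,0.9],[-0.282,-0.05,0],1],[[0,0,1.05],[-0.329,-0.058,0],1],[[0,0,1.2],[-0.376,-0.0665,0],1],[[0,0,1.35],[-0.423,-0.075,0],1],[[0,0,1.497],[-0.47,-0.083,0],1]]' 45
python3 - <<'E'
from plant import r; from h import *
s=r.get_state();t=s['tool_pos'];y=np.radians(yaw(s));D=np.array([.5057,-.359])-t[:2]
print(t.round(4),yaw(s),D@[np.cos(y),np.sin(y)],D@[np.sin(y),-np.cos(y)],np.radians(yaw(s)-13.6))
E
```

```text
clock: 33.2
tool_pos: [0.507, -0.1861, 0.2148]
eef_rot: [0.993, 0.116, 0.0, -0.0]
contact_force: [1.1, -0.3, 0.4]
opening: 1.001
[ 0.507  -0.1861  0.2148] 13.313820104622305 -0.04108837529020736 0.16790778723253952 -0.004994781427353668
```

```bash
python3 -m pendant '[[[0,0,-0.005],[-0.0115,0.047,0],1],[[0,0,-0.005],[-0.023,0.094,0],1],[[0,0,-0.005],[-0.0345,0.141,0],1],[[0,0,-0.005],[-0.041,0.168,0.02],1],[[0,0,-0.005],[-0.041,0.168,0.06],1],[[0,0,-0.005],[-0.041,0.168,0.1],1],[[0,0,-0.005],[-0.041,0.168,0.14],1],[[0,0,-0.005],[-0.041,0.168,0.17],1],[[0,0,-0.005],[-0.041,0.168,0.185],1],[[0,0,-0.005],[-0.041,0.168,0.193],1]]' 45
python3 -m pendant '[[[0,0,0],[0,0,0],1],[[0,0,0],[0,0,0],1],[[0,0,0],[0,0,0],0.4],[[0,0,0],[0,0,0],0.4],[[0,0,0],[0,0,0],0.4],[[0,0,0],[0,0,0],0.4],[[0,0,0],[0,0,0],0.4],[[0,0,0],[0,0,0],0.4]]' 45
python3 - <<'E'
from plant import r; from h import *
s=r.get_state();t=s['tool_pos'];y=np.radians(yaw(s))
a=np.radians(9.4);T=np.array([.5327,.2967])-.05*np.array([-np.sin(a),np.cos(a)]);D=T-t[:2]
print(T,t.round(4),yaw(s),D@[np.cos(y),np.sin(y)],D@[np.sin(y),-np.cos(y)],np.radians(yaw(s)-9.4))
E
```

```text
clock: 34.2
tool_pos: [0.5068, -0.357, 0.0203]
eef_rot: [0.993, 0.121, -0.0, -0.001]
contact_force: [-0.1, -0.5, 0.2]
opening: 0.999
clock: 35.0
tool_pos: [0.5064, -0.3578, 0.0215]
eef_rot: [0.993, 0.121, -0.001, 0.0]
contact_force: [-3.0, -0.1, 4.1]
opening: 0.656
[0.5408663  0.24737139] [ 0.5064 -0.3578  0.0215] 13.901501832652082 0.1788557619597622 -0.5791452747455017 0.07856602826433762
```

```bash
python3 -m pendant '[[[0,0,0],[0,0,-0.02],0.4],[[0,0,0],[0,0,-0.06],0.4],[[0,0,0],[0,0,-0.1],0.4],[[0,0,0],[0.005,-0.015,-0.14],0.4],[[0,0,0.0786],[0.019,-0.06,-0.14],0.4],[[0,0,0.0786],[0.033,-0.106,-0.14],0.4],[[0,0,0.0786],[0.047,-0.152,-0.14],0.4],[[0,0,0.0786],[0.061,-0.197,-0.14],0.4],[[0,0,0.0786],[0.075,-0.243,-0.14],0.4],[[0,0,0.0786],[0.089,-0.288,-0.14],0.4]]'
python3 - <<'E'
from plant import r; from h import *
s=r.get_state();t=s['tool_pos'];y=np.radians(yaw(s));D=np.array([.5419,.2475])-t[:2]
print(t.round(4),yaw(s),D@[np.cos(y),np.sin(y)],D@[np.sin(y),-np.cos(y)],np.radians(yaw(s)-9.4))
E
```

```text
clock: 36.0
tool_pos: [0.5236, -0.054, 0.1605]
eef_rot: [0.997, 0.082, -0.0, -0.0]
contact_force: [1.2, 0.0, -4.8]
opening: 0.653
[ 0.5236 -0.054   0.1605] 9.447330553278091 0.06756663250177397 -0.29443654854510803 0.0008260739914932754
```

```bash
python3 -m pendant '[[[0,0,0],[0.0107,-0.0467,0],0.4],[[0,0,0],[0.0214,-0.0934,0],0.4],[[0,0,0],[0.0321,-0.14,0],0.4],[[0,0,0],[0.0428,-0.187,0],0.4],[[0,0,0],[0.0535,-0.2335,0],0.4],[[0,0,0],[0.0642,-0.28,0],0.4],[[0,0,0],[0.0676,-0.2944,0],0.4],[[0,0,0],[0.0676,-0.2944,0.04],0.4],[[0,0,0],[0.0676,-0.2944,0.08],0.4],[[0,0,0],[0.0676,-0.2944,0.11],0.4]]'
python3 -m pendant '[[[0,0,0],[0,0,0.01],0.4],[[0,0,0],[0,0,0.013],0.4],[[0,0,0],[0,0,0.013],0.4]]'
python3 - <<'E'
from plant import r; from h import *
s=r.get_state();t=s['tool_pos'];y=np.radians(yaw(s));D=np.array([.5419,.2475])-t[:2]
print(t.round(4),yaw(s),D@[np.cos(y),np.sin(y)],D@[np.sin(y),-np.cos(y)],np.radians(yaw(s)-9.4))
E
```

```text
clock: 37.0
tool_pos: [0.5411, 0.2446, 0.0483]
eef_rot: [0.997, 0.082, -0.002, 0.001]
contact_force: [0.3, -1.0, -5.6]
opening: 0.654
clock: 37.3
tool_pos: [0.5432, 0.2454, 0.0387]
eef_rot: [0.997, 0.082, 0.0, -0.0]
contact_force: [-0.9, 0.3, -4.7]
opening: 0.652
[0.5432 0.2454 0.0387] 9.409842433651555 -0.0009272546611547926 -0.002326883582639621 0.00017178287362871558
```

```bash
python3 -m pendant '[[[0,0,0],[-0.001,-0.0023,0.003],0.4],[[0,0,0],[-0.001,-0.0023,0.006],0.4],[[0,0,0],[-0.001,-0.0023,0.009],0.4],[[0,0,0],[-0.001,-0.0023,0.0105],0.4],[[0,0,0],[-0.001,-0.0023,0.011],0.4],[[0,0,0],[-0.001,-0.0023,0.011],0.4]]'
```

```text
clock: 37.9
tool_pos: [0.5414, 0.2472, 0.0276]
eef_rot: [0.997, 0.082, 0.0, -0.0]
contact_force: [0.1, 0.7, -0.7]
opening: 0.653
```

```bash
python3 -m pendant '[[[0,0,0],[0,0,0.0005],0.4],[[0,0,0],[0,0,0.0005],1],[[0,0,0],[0,0,0],1],[[0,0,0],[0,0,0],1],[[0,0,0],[0,0,0],1],[[0,0,0],[0,0,-0.02],1],[[0,0,0],[0,0,-0.06],1],[[0,0,0],[0,0,-0.1],1],[[0,0,0],[0,0,-0.14],1],[[0,0,0],[0,0,-0.18],1]]'
python3 -m pendant '[[[0,0,-0.07],[-0.016,0.046,0],1],[[0,0,-0.07],[-0.032,0.092,0],1],[[0,0,-0.07],[-0.048,0.138,0],1],[[0,0,-0.07],[-0.064,0.184,0],1],[[0,0,-0.07],[-0.08,0.23,0],1],[[0,0,-0.07],[-0.096,0.276,0],1],[[0,0,-0.07],[-0.112,0.322,0],1],[[0,0,-0.07],[-0.128,0.368,0],1],[[0,0,-0.07],[-0.144,0.41,0],1],[[0,0,-0.07],[-0.148,0.417,0],1]]'
python3 - <<'E'
from plant import r; from h import *
s=r.get_state();t=s['tool_pos'];y=np.radians(yaw(s));D=np.array([.4636,-.1884])-t[:2]
print(t.round(4),yaw(s),D@[np.cos(y),np.sin(y)],D@[np.sin(y),-np.cos(y)],np.radians(yaw(s)-13.4))
E
```

```text
clock: 38.9
tool_pos: [0.5411, 0.247, 0.2088]
eef_rot: [0.997, 0.082, -0.0, -0.0]
contact_force: [1.8, -0.1, 0.1]
opening: 1.0
clock: 39.9
tool_pos: [0.4614, -0.1953, 0.2071]
eef_rot: [0.994, 0.112, -0.001, 0.002]
contact_force: [-0.4, 0.3, 0.9]
opening: 1.001
[ 0.4614 -0.1953  0.2071] 12.849906368335988 0.0037084027353275102 -0.006182256350867911 -0.009600945066789946
```

```bash
python3 -m pendant '[[[0,0,-0.006],[0,0,0.03],1],[[0,0,-0.006],[0,0,0.07],1],[[0,0,-0.006],[0,0,0.08],1],[[0,0,-0.006],[0,0,0.08],1]]' 20
python3 - <<'E'
from plant import r; from h import *
s=r.get_state();t=s['tool_pos'];y=np.radians(yaw(s));D=np.array([.4636,-.1884])-t[:2]
print(t.round(4),yaw(s),D@[np.cos(y),np.sin(y)],D@[np.sin(y),-np.cos(y)],np.radians(yaw(s)-13.4))
E
```

```text
clock: 40.3
tool_pos: [0.4628, -0.1874, 0.1262]
eef_rot: [0.993, 0.121, -0.002, -0.001]
contact_force: [0.5, -0.7, 0.9]
opening: 1.0
[ 0.4628 -0.1874  0.1262] 13.847826727077921 0.0005243645929174497 0.0011747949022895725 0.007816050865939759
```

```bash
python3 -m pendant '[[[0,0,0.007],[0.0005,0.001,0.03],1],[[0,0,0.007],[0.0005,0.001,0.06],1],[[0,0,0.007],[0.0005,0.001,0.08],1],[[0,0,0.007],[0.0005,0.001,0.09],1],[[0,0,0.007],[0.0005,0.001,0.093],1],[[0,0,0.007],[0.0005,0.001,0.093],1]]' 20
python3 -m pendant '[[[0,0,0],[0,0,0],0.5],[[0,0,0],[0,0,0],0.5],[[0,0,0],[0,0,0],0.5],[[0,0,0],[0,0,0],0.5],[[0,0,0],[0,0,0],0.5],[[0,0,0],[0,0,0],0.5]]' 20
python3 - <<'E'
from plant import r; from h import *
s=r.get_state();t=s['tool_pos'];y=np.radians(yaw(s))
a=np.radians(9.4);T=np.array([.5327,.2967])+.05*np.array([-np.sin(a),np.cos(a)]);D=T-t[:2]
print(T,t.round(4),yaw(s),D@[np.cos(y),np.sin(y)],D@[np.sin(y),-np.cos(y)],np.radians(yaw(s)-9.4))
E
```

```text
clock: 40.9
tool_pos: [0.465, -0.1893, 0.035]
eef_rot: [0.993, 0.117, 0.001, 0.0]
contact_force: [0.7, -0.1, 0.4]
opening: 1.002
clock: 41.5
tool_pos: [0.4644, -0.1894, 0.0346]
eef_rot: [0.993, 0.116, 0.0, 0.0]
contact_force: [-0.0, 0.5, 5.9]
opening: 0.66
[0.5245337  0.34602861] [ 0.4644 -0.1894  0.0346] 13.36681653776738 0.18231378505474902 -0.506969908243184 0.06923400940660278
```

```bash
python3 -m pendant '[[[0,0,0],[0,0,-0.02],0.5],[[0,0,0],[0,0,-0.06],0.5],[[0,0,0],[0,0,-0.1],0.5],[[0,0,0],[0.007,-0.02,-0.12],0.5],[[0,0,0.069],[0.022,-0.062,-0.12],0.5],[[0,0,0.069],[0.038,-0.107,-0.12],0.5],[[0,0,0.069],[0.054,-0.152,-0.12],0.5],[[0,0,0.069],[0.07,-0.197,-0.12],0.5],[[0,0,0.069],[0.086,-0.242,-0.12],0.5],[[0,0,0.069],[0.102,-0.287,-0.12],0.5]]'
python3 - <<'E'
from plant import r; from h import *
s=r.get_state();t=s['tool_pos'];y=np.radians(yaw(s));D=np.array([.5245,.346])-t[:2]
print(t.round(4),yaw(s),D@[np.cos(y),np.sin(y)],D@[np.sin(y),-np.cos(y)],np.radians(yaw(s)-9.4))
E
```

```text
clock: 42.5
tool_pos: [0.4966, 0.1154, 0.1538]
eef_rot: [0.997, 0.082, -0.0, 0.0]
contact_force: [0.7, -0.2, -2.0]
opening: 0.657
[0.4966 0.1154 0.1538] 9.429178526488647 0.06527308237813607 -0.22289937109353858 0.0005092613581072592
```

```bash
python3 -m pendant '[[[0,0,0],[0.013,-0.0446,0],0.5],[[0,0,0],[0.026,-0.089,0],0.5],[[0,0,0],[0.039,-0.134,0],0.5],[[0,0,0],[0.052,-0.178,0],0.5],[[0,0,0],[0.062,-0.21,0],0.5],[[0,0,0],[0.0653,-0.2229,0],0.5],[[0,0,0],[0.0653,-0.2229,0.0],0.5],[[0,0,0],[0.0653,-0.2229,0.04],0.5],[[0,0,0],[0.0653,-0.2229,0.08],0.5],[[0,0,0],[0.0653,-0.2229,0.1],0.5]]'
python3 -m pendant '[[[0,0,0],[0,0,0.003],0.5],[[0,0,0],[0,0,0.003],0.5],[[0,0,0],[0,0,0.003],0.5]]'
python3 - <<'E'
from plant import r; from h import *
s=r.get_state();t=s['tool_pos'];y=np.radians(yaw(s));D=np.array([.5245,.346])-t[:2]
print(t.round(4),yaw(s),D@[np.cos(y),np.sin(y)],D@[np.sin(y),-np.cos(y)],np.radians(yaw(s)-9.4))
E
```

```text
clock: 43.5
tool_pos: [0.5236, 0.3389, 0.0511]
eef_rot: [0.997, 0.081, -0.003, 0.003]
contact_force: [0.2, -1.1, -2.0]
opening: 0.659
clock: 43.8
tool_pos: [0.5263, 0.3435, 0.0527]
eef_rot: [0.997, 0.081, 0.001, -0.0]
contact_force: [0.6, -0.8, -1.4]
opening: 0.654
[0.5263 0.3435 0.0527] 9.340298441946487 -0.0013305051772209843 -0.0027842977440635333 -0.001041988756604342
```

```bash
python3 -m pendant '[[[0,0,0],[-0.0013,-0.0028,0.004],0.5],[[0,0,0],[-0.0013,-0.0028,0.008],0.5],[[0,0,0],[-0.0013,-0.0028,0.01],0.5],[[0,0,0],[-0.0013,-0.0028,0.0115],0.5],[[0,0,0],[-0.0013,-0.0028,0.012],0.5],[[0,0,0],[-0.0013,-0.0028,0.012],0.5]]'
```

```text
clock: 44.4
tool_pos: [0.5231, 0.3469, 0.0406]
eef_rot: [0.997, 0.082, 0.0, -0.0]
contact_force: [-2.3, -1.1, 8.3]
opening: 0.653
```

```bash
python3 -m pendant '[[[0,0,0],[0,0,0],1],[[0,0,0],[0,0,0],1],[[0,0,0],[0,0,0],1],[[0,0,0],[0,0,0],1],[[0,0,0],[0,0,-0.01],1],[[0,0,0],[0,0,-0.04],1],[[0,0,0],[0,0,-0.08],1],[[0,0,0],[0,0,-0.12],1],[[0,0,0],[0.005,0.03,-0.16],1],[[0,0,0],[0.005,0.037,-0.195],1]]'
python3 -m pendant '[[[0,0,0],[0,0,0],1],[[0,0,0],[0,0,0],1]]'
python3 - <<'E'
from h import *;s,d=shoot('w10');im=d['image']
cv2.imwrite('pics/w10c.png',cv2.resize(im[90:245,180:330],None,fx=3.6,fy=3.6,interpolation=cv2.INTER_CUBIC)[:,:,::-1])
E
```

```text
clock: 45.4
tool_pos: [0.5361, 0.3074, 0.2371]
eef_rot: [0.997, 0.08, 0.001, 0.001]
contact_force: [1.7, -0.7, -0.2]
opening: 1.0
clock: 45.6
tool_pos: [0.5346, 0.3111, 0.2355]
eef_rot: [0.997, 0.082, 0.001, -0.001]
contact_force: [0.0, 0.1, -0.4]
opening: 0.997
45.6 [0.5346 0.3111 0.2355] yaw 9.39 q [-0.57  0.69 -0.05  1.61  0.04  0.85 -0.47] F [ 0.   0.1 -0.4] op 0.997
```

View pics/w10c.png

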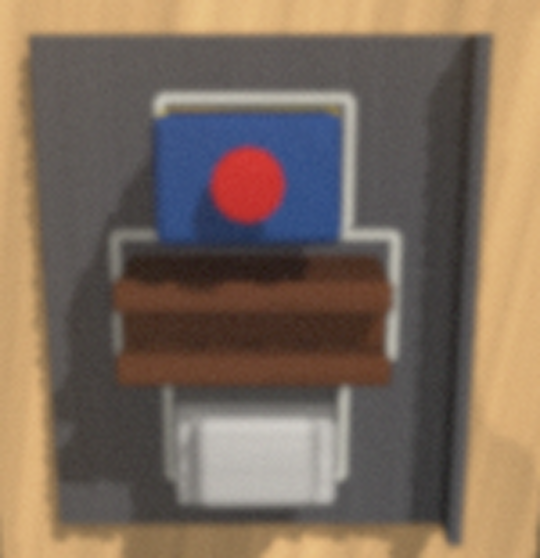

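The tin, wood and dolly all stand square in their outlines: tin at columns 156–343 (outline 157–353), wood at 115–392 (outline 113–398), dolly at 180–335. I'll check the numbers, then back away and look at the whole scene.

```bash
python3 - <<'E'
from h import *
import pickle
s,d=pickle.load(open('w10.pkl','rb'))
c=np.array([532.7,296.5]);th=np.radians(9.4);R=np.array([[np.cos(th),np.sin(th)],[-np.sin(th),np.cos(th)]])
def f(n,p,z):
    q=(px2w(d,np.array(p)/3.6+[179.64,89.64],z,s)[:,:2]*1000-c)@R.T;print(n,q.mean(0).round(1),q.round(1).tolist())
f('tin',[(156,112),(343,113),(159,242),(341,243)],.074)
f('tin outline top',[(157,97),(351,98)],.01)
f('mid outline top',[(115,235),(398,235)],.01)
f('wood',[(115,282),(391,282),(118,384),(392,384)],.06)
f('dolly top step',[(196,420),(320,418),(198,500),(320,500)],.054)
f('dolly bottom edge',[(180,503),(337,503)],.041)
im=d['image'];hsv=cv2.cvtColor(im,cv2.COLOR_RGB2HSV);H,S,V=[hsv[...,i].astype(int) for i in range(3)]
m=(H>100)&(H<130)&(S>110);m[:85]=0;m[250:]=0;print('tin rect',rect(d,big(m)[0],.074,s))
E
python3 -m pendant '[[[0,0,0],[-0.04,-0.02,-0.03],1],[[0,0,0],[-0.08,-0.04,-0.04],1],[[0,0,0],[-0.12,-0.06,-0.04],1],[[0,0,0],[-0.16,-0.08,-0.04],1],[[0,0,0],[-0.2,-0.1,-0.04],1],[[0,0,0],[-0.23,-0.14,-0.04],1],[[0,0,0],[-0.25,-0.18,-0.04],1],[[0,0,0],[-0.25,-0.22,-0.04],1],[[0,0,0],[-0.25,-0.24,-0.04],1],[[0,0,0],[-0.25,-0.24,-0.04],1]]'
python3 -c "
from plant import r;import cv2
cv2.imwrite('pics/top1.png',cv2.resize(r.snapshot('top')['image'][70:300,50:450],None,fx=2,fy=2)[:,:,::-1])"
```

```text
tin [-1.7 51.8] [[-29.2, 71.3], [25.9, 71.0], [-29.5, 32.6], [26.0, 32.2]]
tin outline top [-1.1 72.9] [[-35.6, 73.1], [33.4, 72.7]]
mid outline top [-0.4 23.5] [[-52.7, 23.6], [51.9, 23.5]]
wood [-0.8 -0.4] [[-45.7, 17.0], [43.5, 16.9], [-46.2, -17.7], [45.1, -17.9]]
dolly top step [  0.4 -47.7] [[-21.0, -32.8], [21.6, -32.1], [-20.9, -62.8], [22.0, -62.9]]
dolly bottom edge [  0.2 -70.2] [[-28.5, -70.1], [29.0, -70.2]]
tin rect [521.7 346.6  54.3  37.6   9.3]
clock: 46.65
tool_pos: [0.2454, 0.5097, 0.2725]
eef_rot: [0.996, 0.085, -0.001, 0.0]
contact_force: [0.3, 0.4, -0.5]
opening: 0.998
```

View pics/top1.png

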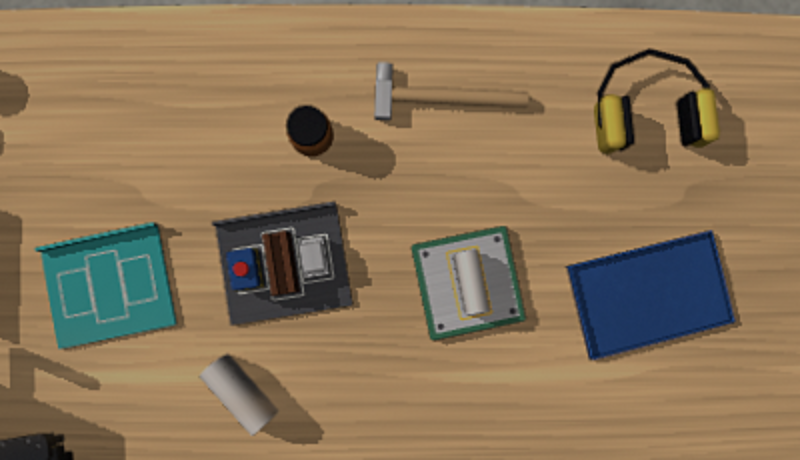

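The final top view shows the tin, wood and dolly in the rack, the white block inside its outline at (470,282), the tray empty and the other things where they were. I'll hand it in.

```bash
python3 -m pendant '[[[0,0,0],[0,0,0],1],[[0,0,0],[0,0,0],1]]'; python3 -c "
from plant import r; print(r.finish_job())"
```

```text
clock: 46.9
tool_pos: [0.249, 0.505, 0.2738]
eef_rot: [0.997, 0.081, -0.0, 0.001]
contact_force: [0.0, -0.5, 0.7]
opening: 1.003
the job is handed in; nothing more can be done
None
```

The block change is done and handed in at 46.9 s of the 131 s allowed. The tin and then the dolly went into the tray, and the wood was parked there between them. The white block then went to the plate, the wood to the rack's middle place, and the dolly and tin back to their own places.

Last checks:
- **White block:** about 1 mm from the centre of the yellow outline and in line with it to about 0.5°.
- **Wood:** about 1 mm from the centre of the middle place, and square.
- **Tin:** upright and square, about 2 mm towards −x from where it first stood. That is about 1 mm off-centre in its place.
- **Dolly:** upright and square in its outline. Its top and side edges gave y readings up to about 2 mm apart, and it sits roughly 1–3 mm towards −x from my first, less certain sighting.
- **Rest of the scene:** the last top view shows the tray empty, nothing fallen, and the hammer, ear defenders, jar and look-alikes apparently unmoved; I judged these by eye only.

The highest force in any readout was about 18 N, when the wood was set down in the tray. No check failed.

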